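# Riddle the pencil stubs out and tip the erasers into the tray

## Robot

A 6-joint arm with a two-finger parallel gripper is mounted at the origin on a cart in front of the work surface, level with it; the furniture and walls round the work are solid. World frame = base frame: x ahead of the robot, y to its left, z up, the work surface at z = 0. Lengths are in mm, angles in rad, forces in N, time in s.
With the tool pointing down it reaches from about 275 to 750 mm from the base axis. Payload 10.2 kg.
Tool frame: the origin (TCP) lies midway between the tips of the shut fingers; the grasp point (between the pads) lies 19 mm behind it; z points along the fingers, y is the line along which they close (so a half turn about z gives the same grasp; the last joint's range is limited). The gripper opens to 85 mm and grips with 20 to 120 N. Pads are 22 mm wide; open, the fingers measure 114 mm over their backs; the gripper's body (76 mm by 85 mm) begins 54 mm behind the grasp point. The pads swing forward as they close: fully open they stand 13 mm farther back than shut.
Start: joints at [1.011, 0.313, 1.498, -0, 1.331, -0.223], TCP at [173.509, 495.506, 231.294] pointing down, gripper open.
Joint ranges: [-2.94, 2.94], [-0.97, 2.17], [0.19, 2.56], [-1.23, 4.37], [0.02, 3.11], [-2.88, 2.88]. Speed limits (rad/s): [2.39, 2.39, 3.01, 3.14, 3.14, 3.14].

## Interface

Orientations are given as a unit quaternion [w, x, y, z].
In Python, from rig import sense, capture, finish_job, find_in, place_of gives the robot as it stands. The module is installed in compiled form; this text tells all that it offers.
- The arm moves only by the shell command python3 -m jog 'ROWS' [FORCE]. ROWS is JSON, a list of rows, each an object of numbers: "tx", "ty", "tz": the shift along the tool's x, y, z in mm; "ax", "ay", "az": the turn, a rotation vector about the tool's x, y, z in rad; "jaw": the closure, from -1 (fully open) to 1 (shut), so that 0 is half open. In form: [{"tx": .., "ty": .., "tz": .., "ax": .., "ay": .., "az": .., "jaw": ..}, ...]. A call has 1 to 5 rows; each row shifts and turns the commanded pose from where the row before left it, along the tool's axes as they then stand; what a row does not reach is not made up. A row lasts 1/8 s, in which the tool goes at most 62.5 mm and 10.7 degrees, less where a joint would pass 70% of its speed; a pose out of reach is approached as far as the arm can. A call with a gripper value outside its range is refused whole. The fingers move at their own pace and stop on an object; FORCE is the grip in N (left out, the last holds). Time passes only in rows, so rows that do not move let the fingers close. It gives the time, the measured TCP pose, the force, the opening and the grip force at its end, in the units of the state.
- sense(): the state, without advancing time (a new reading comes with each control period).
- capture(name): name is "side" or "top" or "wrist"; returns a dict with "color" (420x560x3 uint8, red, green, blue), "depth" (420x560 float32, mm along the optical axis (not along the pixel's ray), 0 where there is no reading), "fx", "fy", "cx", "cy" (pixels), "camera_from_world" (4x4, takes a point from world to camera coordinates); the wrist camera has in their place "mount" (4x4, takes a point from camera to tool coordinates, whose origin is the TCP and whose axes are the flange's). Camera axes: x right, y up, looking along -z (the intrinsics and any distortion apply to the point x, -y, -z); pixel columns grow to the right and rows downward; lengths in mm; the calibration is good to about 2 mm. The wrist camera is an equidistant fisheye: a pixel r from the principal point sees the ray r / f radians off the axis. A picture is of the moment at which its call begins: read the wrist's pose just before it.
- finish_job(): hands the job in; it is judged then, once.
Trained networks look in the newest picture that a camera, given by its name, has taken for a name from the list of things; names that differ only in an ending like _2 or _b are one class to them, and where a whole thing is asked for, a point or a joint stands for the part that bears it (a point fixed in the world has none). Each returns a list of dicts, best first, with "conf" (0 to 1); they miss things now and then, are a little off and sometimes report something else, mostly with a low value. They report only what shows in the picture. A call takes as long as a camera call. They do not tell look-alikes from the thing itself.
- find_in(query, camera): "centre" ([column, row] in pixels, amid what is visible of it).
- place_of(query, camera): "centre" ([column, row] in pixels: a listed point, or the origin of a listed thing).
The state is a dict: "time_s": time; "joints": joint angles; "dq": joint speeds; "tau": joint torques, N m; "eef_pos": TCP position; "ee_rot": TCP orientation; "force": force on the tool from outside, world axes, zero at the start; "wrist_torque": the same for the moment, N m; "grip_width": opening from 0.0 (shut) to 1.0 (fully open); "grip_force": force on a finger pad.
Only numpy, scipy, OpenCV 4.12 (cv2) and the standard library are available. Lean on these libraries where they do the work, as an engineer would, in place of code of your own. Each camera call takes 0.05 s, during which the arm holds its last target. There are 200 camera calls.

## Task

Shake the sieve basket to and fro on the bin until all four pencil stubs have dropped through into the bin while the two block erasers stay in the basket. Then tip the basket over its front, so that the erasers slide out into the tray, and set it back down level on the bin and let go. Do not touch the erasers or the stubs with the gripper, and leave the ink bottle, the tape roll and the phone where they are.

Things in the scene. Friction and masses are not known exactly. Their poses are not given: they have to be found in the camera images.
- stand: Plywood stand fixed to the table: a catch bin and, beyond its front wall, a lower receiving tray, both open above. Origin on the table under the bin's middle; +x from bin to tray, z up. Bin: walls 70 mm high, inside x -100..100, y -60..60 mm; side walls 10, front wall 8 mm thick; floor 6 mm. Tray: inside x 108..272, y -74..74 mm, side walls 42, far wall 55 mm high.
- front_wall_top (a point): Middle of the inner top edge of the wall between bin and tray, 70 mm above the table: the basket's front lugs stop against this wall and the basket tips over this edge.
- tray_middle (a point): Middle of the receiving tray's floor; axes as the stand's.
- basket: Loose sieve basket, 0.26 to 0.47 kg, 225 mm long; slides with friction on two runners along the tops of the bin's side walls, held down only by its weight. Origin amid the plane of the runners, 70 mm above the table; +x to the tray, z up. Inside x -75..63, y -56..56 mm, walls 40 mm high; in front no wall but an apron rising at 30 degrees from x 63 to 107 mm.
- basket_floor (a point): Centre of the basket's floor, at the height of its rods' tops (5 mm above the basket's origin, x -7.5 mm). The floor is six slick polished round 5 mm rods across the basket (along y), 20 mm apart, with 15 mm gaps between (18 mm before the apron).
- front_lugs (a point): Mid-point, at runner height, between the front faces of the basket's two front lugs (x 62 mm in its frame). Lugs under the four corners reach 17 mm into the bin and keep the basket on it: it slides about 60 mm, from the rear stop (this point 61 mm behind the front wall) to the front stop (lugs against the front wall).
- handle (a point): Middle of the basket's handle: a wooden sleeve 16 mm in diameter and 84 mm long, level, across the rear of the basket (along its y axis), at x -118, z +62 mm in the basket's frame, 22 mm above the walls' rims. The sleeve turns freely on its bar, so a basket lifted by it hangs and swings nose down. Clear all round; can be pinched from above.
- eraser_0: Block eraser in a sleeve, 31 x 66 x 20 mm, lies in the basket; too thick for the gaps; it slides out over the apron when the basket is tipped about 75 degrees. Origin at the centre of its underside, long along its y.
- eraser_1: The other block eraser, exactly like eraser_0.
- stub_0: Stub of a thick wooden pencil, a cylinder 8 mm in diameter and 26 mm long; origin at its centre, axis along its x. It lies lengthwise across two rods of the basket floor, and drops through a gap into the bin when it has slid some mm along the basket: brisk strokes of 40 to 60 mm in about a quarter of a second do it, slow ones only carry it along.
- stub_1: Stub of a thick wooden pencil, a cylinder 8 mm in diameter and 26 mm long; origin at its centre, axis along its x. It lies lengthwise across two rods of the basket floor, and drops through a gap into the bin when it has slid some mm along the basket: brisk strokes of 40 to 60 mm in about a quarter of a second do it, slow ones only carry it along.
- stub_2: Stub of a thick wooden pencil, a cylinder 8 mm in diameter and 26 mm long; origin at its centre, axis along its x. It lies lengthwise across two rods of the basket floor, and drops through a gap into the bin when it has slid some mm along the basket: brisk strokes of 40 to 60 mm in about a quarter of a second do it, slow ones only carry it along.
- stub_3: Stub of a thick wooden pencil, a cylinder 8 mm in diameter and 26 mm long; origin at its centre, axis along its x. It lies lengthwise across two rods of the basket floor, and drops through a gap into the bin when it has slid some mm along the basket: brisk strokes of 40 to 60 mm in about a quarter of a second do it, slow ones only carry it along.
- ink_bottle: Bystander: dark ink bottle, 58 x 60 x 69 mm, behind the stand; origin at the centre of its underside.
- tape_roll: Bystander: roll of masking tape lying flat, 104 mm across, 25 mm high; origin at the centre of its underside.
- phone: Bystander: phone lying flat, 83 x 157 x 12 mm, long along its y; origin at the centre of its underside.
Things that resemble listed ones, but are neither listed nor needed, are in the scene too. Leave any blue, green or turquoise look-alike of the eraser_0 alone.

How it is judged:
By the outcome, as a careful person would: the job done as asked, in the order asked, and still so for the second after the job is handed in, with the robot touching nothing.
It also fails if it takes over 58 s, if anything falls off the work surface, if the arm or the gripper's body presses on something with over 40 N, if the wrist force passes 120 N, or if a joint passes its speed limit or range.

## Working session

There is one attempt and no reset: what is moved stays moved. The work goes in short steps, Python scripts to look and compute and a shell command to move; the robot and the scene stay as the last step left them, time stands still between calls to the robot, and variables do not carry over. Pictures are saved under pics/ and viewed, at most 10 in all, crops included, and the job is handed in when it is done.

```bash
mkdir -p pics; cat > h.py <<'E'
import numpy as np,cv2,json
from rig import sense,capture,find_in,place_of
def ray(c,px):
    u,v=px; M=np.linalg.inv(c["camera_from_world"])
    d=np.array([(u-c["cx"])/c["fx"],-(v-c["cy"])/c["fy"],-1.0])
    return M[:3,3],M[:3,:3]@d
def at_z(c,px,z):
    o,d=ray(c,px); return o+d*(z-o[2])/d[2]
def at_depth(c,px):
    u,v=[int(round(a)) for a in px]
    p=c["depth"][v-1:v+2,u-1:u+2]; p=np.median(p[p>0]) if (p>0).any() else np.nan
    o,d=ray(c,px); return o+d*p
def save(c,n,img=None):
    cv2.imwrite("pics/"+n,cv2.cvtColor(c["color"] if img is None else img,cv2.COLOR_RGB2BGR))
E
python3 - <<'E'
from h import *
np.set_printoptions(precision=1,suppress=True)
s=sense();print({k:s[k] for k in("time_s","eef_pos","ee_rot","force","grip_width")})
for n in("top","side"):
    c=capture(n);save(c,n+"0.png")
    print(n,[k for k in c])
    for q in("handle","front_wall_top","tray_middle","front_lugs","basket_floor","basket","stand","eraser_0","stub_0","ink_bottle","tape_roll","phone"):
        for r in place_of(q,n)[:5]:
            print(q,np.array(r["centre"]),round(r["conf"],2),at_depth(c,r["centre"]))
E
```

```text
{'time_s': 0.0, 'eef_pos': array([173.4, 495.3, 230.7]), 'ee_rot': array([-0. ,  0.2,  1. , -0. ]), 'force': array([ 0.3,  0.5, -0.6]), 'grip_width': 1.00230497601032}
top ['color', 'depth', 'fx', 'fy', 'cx', 'cy', 'camera_from_world']
handle [172.4 236.8] 0.74 [495.6 185.5 140.9]
handle [205.8 247. ] 0.64 [470.3 109.7  83.8]
front_wall_top [249.8 226.3] 0.56 [524.2  -5.1  80. ]
front_wall_top [206.9 217.8] 0.19 [547.  107.8  80.2]
tray_middle [284.7 220.6] 0.95 [543.2 -98.    6. ]
front_lugs [244.5 225.3] 0.9 [530.7  13.7   4.5]
basket_floor [217.4 229.5] 0.57 [519.1  88.7   7.6]
basket [223.6 227.4] 0.84 [524.8  71.2   9.9]
basket [212.2 233.5] 0.49 [505.7  93.9  77.9]
stand [173.8 236.7] 0.7 [495.9 182.4 138.9]
eraser_0 [227.1 214.8] 0.78 [553.5  53.   96.9]
eraser_0 [260.9 142.5] 0.76 [760.5 -32.6  19.7]
eraser_0 [182.2 176.2] 0.53 [666.6 185.4  20.7]
eraser_0 [233.1 239.2] 0.52 [490.1  37.4  94.4]
eraser_0 [142.8 223.2] 0.52 [536.7 292.7  19.5]
stub_0 [206.9 217.6] 0.51 [547.5 107.8  80.2]
stub_0 [205.4 227.1] 0.44 [522.6 112.   77.6]
stub_0 [206.6 247.4] 0.38 [469.2 107.6  83.7
[... 243 characters left out ...]
', 'camera_from_world']
handle [282.  261.1] 0.97 [493.8 192.3 135.2]
front_wall_top [286.3 242.4] 0.84 [529.5   0.1  76.7]
front_lugs [284.6 246.5] 0.62 [531.7   6.5  69.5]
basket_floor [282.7 258.9] 0.55 [493.1 190.1 138.3]
basket [282.1 263. ] 0.57 [493.1 194.2 132.6]
stand [286.5 297.2] 0.87 [483.5 197.3  68.2]
eraser_0 [235.6 367.8] 0.87 [534.2 322.9  11.5]
eraser_0 [369.6 286.8] 0.8 [342.6  31.3  12.4]
eraser_0 [297.9 251.1] 0.73 [490.2  67.9  93.8]
eraser_0 [269.7 255.6] 0.68 [544.6  83.9  84.3]
eraser_0 [198.9 253.7] 0.67 [748. -17.  11.]
ink_bottle [175. 280.] 0.65 [738.1 123.   20.6]
tape_roll [326.9 211.2] 0.98 [ 486.3 -363.5   18. ]
phone [290.6 205.7] 0.57 [ 607.  -401.7    9.6]
```

```bash
python3 - <<'E'
from h import *
a=cv2.imread("pics/top0.png");b=cv2.imread("pics/side0.png")
A=cv2.resize(a[170:290,150:310],(800,600),interpolation=cv2.INTER_CUBIC)
cv2.imwrite("pics/topcrop.png",A)
E
```

```text
(no output)
```

View pics/topcrop.png

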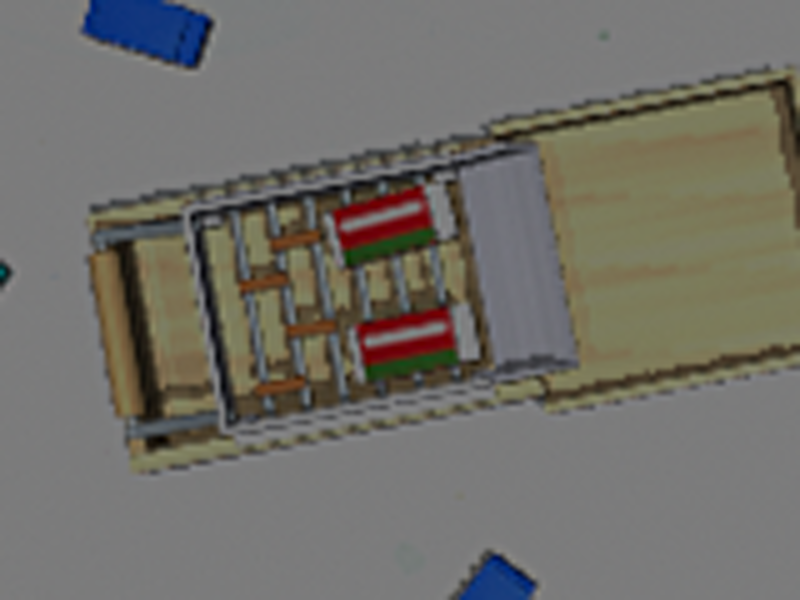

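View pics/side0.png

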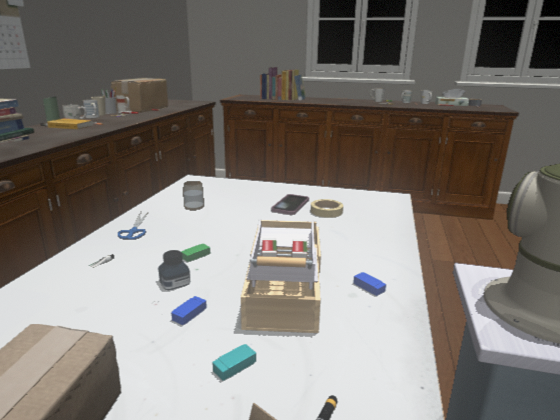

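The top crop shows the basket, with its handle at full-image pixel (173,236). The two red-white-green erasers are at about (227,215) and (232,238). The four orange stubs sit on the rear rods at about (203–213, 218–247), and the apron and tray are to the right.

Possible mix-ups:
- **Erasers:** blue at (182,176) and (249,289), turquoise at (143,223) and green at (261,142) are look-alikes outside the basket, so I leave them alone.
- **Handle:** the only candidate is (173,236), because the second hit at (206,247) is a stub.

```bash
cat >> h.py <<'E'
from scipy.spatial.transform import Rotation as R
def tool(s=None):
    s=s or sense(); q=s["ee_rot"]; return np.array(s["eef_pos"]),R.from_quat([q[1],q[2],q[3],q[0]])
def to(p,yaw,s=None):
    """shift in tool axes to world p; az so that tool y lies along +-yaw"""
    o,r=tool(s); y=r.as_matrix()[:,1]; a=np.arctan2(y[1],y[0])
    d=(yaw-a+np.pi/2)%np.pi-np.pi/2
    return r.inv().apply(np.array(p)-o),-d,y
E
python3 - <<'E'
from h import *
np.set_printoptions(precision=3,suppress=True)
c=capture("top")
f=lambda u,v,z:at_z(c,(150+u/5,170+v/5),z)[:2]
for n,a,b,z in(("handle",(110,250),(130,415),140),("wallL",(90,210),(490,130),70),("wallR",(135,470),(545,395),70),("rim",(190,212),(530,145),110),("trayR",(550,405),(800,350),42),("trayL",(490,125),(795,68),42)):
    p,q=f(*a,z),f(*b,z);d=q-p;print(n,p,q,np.degrees(np.arctan2(d[1],d[0])))
print([(at_z(c,r["centre"],70)) for r in place_of("front_wall_top","top")[:1]],[(at_z(c,r["centre"],70)) for r in place_of("front_lugs","top")[:1]],[(at_z(c,r["centre"],132)) for r in place_of("handle","top")[:1]])
print(to((495,187,231),np.radians(-80.5)))
print(sense()["joints"])
E
```

```text
handle [537.885 187.242] [455.137 176.204] -172.40235398705852
wallL [563.49 212.76] [605.398   0.237] -78.84483428149579
wallR [425.956 187.243] [464.604 -28.916] -79.86276614094554
rim [559.181 152.497] [593.204 -22.766] -79.01426211047662
trayR [459.313 -30.573] [ 488.421 -165.527] -77.82834292745291
trayL [611.161   1.879] [ 641.713 -164.143] -79.57261352186241
[array([528.403,   1.239,  70.   ])] [array([527.642,  10.515,  70.   ])] [array([491.855, 186.57 , 132.   ])]
(array([-405.376, -184.918,    0.277]), np.float64(-0.5026219372270182), array([ 0.33 ,  0.944, -0.   ]))
[ 1.011  0.313  1.498  0.     1.331 -0.223]
```

```bash
python3 -m jog '[{"tx":-50.7,"ty":-23,"jaw":-1},{"tx":-50.7,"ty":-23,"jaw":-1},{"tx":-50.7,"ty":-23,"jaw":-1},{"tx":-50.7,"ty":-23,"jaw":-1},{"tx":-50.7,"ty":-23,"jaw":-1}]'
python3 -m jog '[{"tx":-50.7,"ty":-23,"jaw":-1},{"tx":-50.7,"ty":-23,"jaw":-1},{"tx":-50.7,"ty":-23,"jaw":-0.3},{"az":-0.18,"jaw":-0.3},{"az":-0.18,"jaw":-0.3}]'
python3 -m jog '[{"az":-0.16,"jaw":-0.3},{"jaw":-0.3}]'
python3 - <<'E'
from h import *
np.set_printoptions(precision=2,suppress=True)
s=sense();o,r=tool(s);c=capture("wrist");save(c,"w1.png");m=c["mount"]
def wr(px,z):
    v=np.array([px[0]-c["cx"],px[1]-c["cy"]]);rr=np.hypot(*v);t=rr/c["fx"]
    d=np.array([np.sin(t)*v[0]/rr,-np.sin(t)*v[1]/rr,-np.cos(t)])
    d=r.apply(m[:3,:3]@d);p=r.apply(m[:3,3])+o;return p+d*(z-p[2])/d[2]
print(o,r.as_matrix()[:,1],s["joints"],s["grip_width"])
for q,z in(("handle",132),("front_wall_top",70),("front_lugs",70),("tray_middle",6)):
    print(q,[(np.array(e["centre"]),e["conf"],wr(e["centre"],z)) for e in place_of(q,"wrist")[:2]])
E
```

```text
[173.51 495.5  231.28] [ 0.33  0.94 -0.  ] [ 1.01  0.31  1.5   0.    1.33 -0.22] 0.9982088414439438
handle []
front_wall_top []
front_lugs []
tray_middle []schema error: expected keys tx, ty, tz, ax, ay, az, jaw
schema error: expected keys tx, ty, tz, ax, ay, az, jaw
schema error: expected keys tx, ty, tz, ax, ay, az, jaw
```

View pics/w1.png

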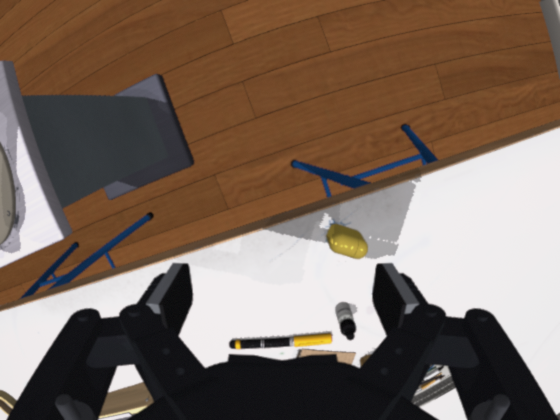

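The moves were refused because every row needs all the keys. The picture is therefore only of the start pose: floor and table edge, with no basket in view.

```bash
python3 -m jog '[{"tx":-50.7,"ty":-23,"tz":0,"ax":0,"ay":0,"az":0,"jaw":-1},{"tx":-50.7,"ty":-23,"tz":0,"ax":0,"ay":0,"az":0,"jaw":-1},{"tx":-50.7,"ty":-23,"tz":0,"ax":0,"ay":0,"az":0,"jaw":-1},{"tx":-50.7,"ty":-23,"tz":0,"ax":0,"ay":0,"az":0,"jaw":-1},{"tx":-50.7,"ty":-23,"tz":0,"ax":0,"ay":0,"az":0,"jaw":-1}]' && 
python3 -m jog '[{"tx":-50.7,"ty":-23,"tz":0,"ax":0,"ay":0,"az":0,"jaw":-1},{"tx":-50.7,"ty":-23,"tz":0,"ax":0,"ay":0,"az":0,"jaw":-1},{"tx":-50.7,"ty":-23,"tz":0,"ax":0,"ay":0,"az":0,"jaw":-0.3},{"tx":0,"ty":0,"tz":0,"ax":0,"ay":0,"az":-0.18,"jaw":-0.3},{"tx":0,"ty":0,"tz":0,"ax":0,"ay":0,"az":-0.18,"jaw":-0.3}]' &&
python3 -m jog '[{"tx":0,"ty":0,"tz":0,"ax":0,"ay":0,"az":-0.16,"jaw":-0.3},{"tx":0,"ty":0,"tz":0,"ax":0,"ay":0,"az":0,"jaw":-0.3}]'
cat > w.py <<'E'
from h import *
import sys
np.set_printoptions(precision=2,suppress=True)
s=sense();o,r=tool(s);c=capture("wrist");save(c,sys.argv[1]);m=c["mount"]
def wr(px,z):
    v=np.array([px[0]-c["cx"],px[1]-c["cy"]]);rr=np.hypot(*v);t=rr/c["fx"]
    d=np.array([np.sin(t)*v[0]/rr,-np.sin(t)*v[1]/rr,-np.cos(t)])
    d=r.apply(m[:3,:3]@d);p=r.apply(m[:3,3])+o;return p+d*(z-p[2])/d[2]
print(o,r.as_matrix()[:,1],s["joints"],s["grip_width"])
for q,z in(("handle",132),("front_wall_top",70),("front_lugs",70),("tray_middle",6),("basket_floor",75)):
    print(q,[(np.array(e["centre"]),e["conf"],wr(e["centre"],z)) for e in place_of(q,"wrist")[:2]])
E
python3 w.py w2.png
```

```text
time_s: 2.38
eef_pos: [375.9, 301.8, 231.5]
ee_rot: [0.0, 0.168, 0.986, 0.0]
force: [0.1, -0.1, -1.0]
grip_width: 1.003
grip_force: 0.0
time_s: 3.0
eef_pos: [495.9, 187.2, 231.1]
ee_rot: [-0.0, -0.014, 1.0, 0.0]
force: [-0.3, 0.5, -0.0]
grip_width: 0.651
grip_force: 0.0
time_s: 3.25
eef_pos: [495.5, 187.8, 231.3]
ee_rot: [-0.0, -0.091, 0.996, 0.0]
force: [-0.7, 0.6, -0.1]
grip_width: 0.653
grip_force: 0.0
[495.52 187.8  231.28] [-0.18  0.98  0.  ] [ 0.14  0.32  1.48  0.    1.33 -1.61] 0.6531196665924932
handle [(array([278.8, 210.4]), 0.59, array([497.96, 186.28, 132.  ]))]
front_wall_top [(array([100.2, 196.2]), 0.83, array([537.15,  -3.99,  70.  ])), (array([187.6, 229.4]), 0.52, array([554.9 , 100.43,  70.  ]))]
front_lugs [(array([113.2, 193.1]), 0.95, array([530.82,  12.7 ,  70.  ]))]
tray_middle [(array([ 70.8, 186.9]), 0.61, array([556.71, -91.56,   6.  ]))]
basket_floor [(array([169.6, 192.5]), 0.94, array([517.42,  79.46,  75.  ]))]
```

View pics/w2.png

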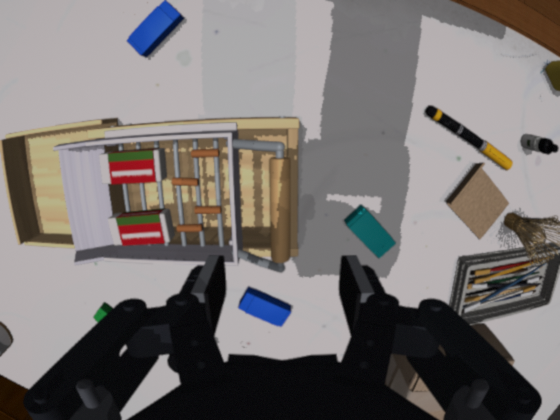

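The wrist view shows the sleeve from (279,158) to (280,262), parallel to the pads and centred between the fingers. I descend and grip it.

```bash
python3 -m jog '[{"tx":0,"ty":-2,"tz":40,"ax":0,"ay":0,"az":0,"jaw":-0.3},{"tx":0,"ty":0,"tz":40,"ax":0,"ay":0,"az":0,"jaw":-0.3},{"tx":0,"ty":0,"tz":25,"ax":0,"ay":0,"az":0,"jaw":-0.3},{"tx":0,"ty":0,"tz":12,"ax":0,"ay":0,"az":0,"jaw":-0.3},{"tx":0,"ty":0,"tz":0,"ax":0,"ay":0,"az":0,"jaw":0}]' 
python3 -m jog '[{"tx":0,"ty":0,"tz":0,"ax":0,"ay":0,"az":0,"jaw":1},{"tx":0,"ty":0,"tz":0,"ax":0,"ay":0,"az":0,"jaw":1},{"tx":0,"ty":0,"tz":0,"ax":0,"ay":0,"az":0,"jaw":1},{"tx":0,"ty":0,"tz":0,"ax":0,"ay":0,"az":0,"jaw":1}]' 60
python3 -c "
from h import *
print(sense());c=capture('top');print([at_z(c,r['centre'],132) for r in place_of('handle','top')[:1]])"
```

```text
time_s: 4.18
eef_pos: [495.9, 185.9, 114.3]
ee_rot: [-0.0, -0.091, 0.996, -0.0]
force: [0.9, 0.2, 0.5]
grip_width: 0.499
grip_force: 0.0
time_s: 4.68
eef_pos: [496.4, 186.0, 115.4]
ee_rot: [0.001, -0.092, 0.996, 0.0]
force: [-1.3, 0.3, 6.7]
grip_width: 0.165
grip_force: 58.5
{'time_s': 4.675, 'joints': array([ 1.37275245e-01,  4.42977155e-01,  1.63489242e+00,  1.13435118e-04,
        1.06162891e+00, -1.61684438e+00]), 'dq': array([-0.00064764,  0.00014963, -0.00057564,  0.00115061,  0.00106585,
        0.00035256]), 'tau': array([-5.07511329e-01, -4.05737150e+01, -2.10156745e+01, -1.30960769e-01,
       -2.54995152e-01,  2.82563665e-02]), 'eef_pos': array([496.41998394, 186.00749094, 115.41084106]), 'ee_rot': array([ 1.04373592e-03, -9.15058181e-02,  9.95803990e-01,  9.72450834e-05]), 'force': array([-1.34583729,  0.30192028,  6.69023277]), 'wrist_torque': array([0.0674533 , 0.23733255, 0.00702724]), 'grip_force': 58.500123023986816, 'grip_width': 0.16497865443936127}
[array([491.02848259,  28.56357303, 132.        ])]
```

```bash
python3 -m jog '[{"tx":0,"ty":-3,"tz":-1,"ax":0,"ay":0,"az":0,"jaw":1},{"tx":0,"ty":-3,"tz":0,"ax":0,"ay":0,"az":0,"jaw":1},{"tx":0,"ty":-2,"tz":0,"ax":0,"ay":0,"az":0,"jaw":1}]' 
python3 -m jog '[{"tx":0,"ty":-3,"tz":0,"ax":0,"ay":0,"az":0,"jaw":1},{"tx":0,"ty":-3,"tz":0,"ax":0,"ay":0,"az":0,"jaw":1}]'
python3 -m jog '[{"tx":0,"ty":-3,"tz":0,"ax":0,"ay":0,"az":0,"jaw":1}]'
```

```text
time_s: 5.15
eef_pos: [497.4, 178.2, 115.5]
ee_rot: [0.0, -0.091, 0.996, 0.0]
force: [-0.4, 5.5, 2.7]
grip_width: 0.166
grip_force: 58.7
time_s: 5.4
eef_pos: [498.3, 172.7, 115.5]
ee_rot: [-0.0, -0.091, 0.996, 0.001]
force: [-3.8, 18.6, 5.5]
grip_width: 0.163
grip_force: 59.4
time_s: 5.52
eef_pos: [498.3, 172.4, 115.9]
ee_rot: [0.0, -0.091, 0.996, 0.004]
force: [-7.4, 34.0, 10.5]
grip_width: 0.166
grip_force: 60.3
```

The front stop is at TCP y ≈ 172.6. I now shake with strokes of about 50 mm, staying clear of both stops.

```bash
python3 -m jog '[{"tx":0,"ty":29,"tz":0,"ax":0,"ay":0,"az":0,"jaw":1},{"tx":0,"ty":28,"tz":0,"ax":0,"ay":0,"az":0,"jaw":1},{"tx":0,"ty":-25,"tz":0,"ax":0,"ay":0,"az":0,"jaw":1},{"tx":0,"ty":-25,"tz":0,"ax":0,"ay":0,"az":0,"jaw":1},{"tx":0,"ty":25,"tz":0,"ax":0,"ay":0,"az":0,"jaw":1}]' 80
python3 -m jog '[{"tx":0,"ty":25,"tz":0,"ax":0,"ay":0,"az":0,"jaw":1},{"tx":0,"ty":-25,"tz":0,"ax":0,"ay":0,"az":0,"jaw":1},{"tx":0,"ty":-25,"tz":0,"ax":0,"ay":0,"az":0,"jaw":1},{"tx":0,"ty":25,"tz":0,"ax":0,"ay":0,"az":0,"jaw":1},{"tx":0,"ty":25,"tz":0,"ax":0,"ay":0,"az":0,"jaw":1}]'
cat > look.py <<'E'
from h import *
import sys
np.set_printoptions(precision=1,suppress=True)
c=capture("top");im=cv2.resize(c["color"][200:265,155:325],(800,306),interpolation=cv2.INTER_CUBIC);d=capture("side")
sd=cv2.resize(d["color"][210:335,235:335],(365,456),interpolation=cv2.INTER_CUBIC)[160:450]
save(c,sys.argv[1],np.vstack([im,np.hstack([sd,np.zeros((290,435,3),np.uint8)])]))
h=cv2.cvtColor(c["color"],cv2.COLOR_RGB2HSV)
m=cv2.inRange(h,(5,140,60),(14,255,255));n,l,st,ce=cv2.connectedComponentsWithStats(m)
print("orange",[(ce[i],st[i][4],at_depth(c,ce[i])) for i in range(1,n) if st[i][4]>4 and 160<ce[i][0]<310 and 195<ce[i][1]<270])
print("stubs",[(np.array(e["centre"]),round(e["conf"],2),at_depth(c,e["centre"])) for e in find_in("stub_0","top")])
E
python3 look.py t1.png
```

```text
time_s: 6.15
eef_pos: [494.3, 197.6, 115.5]
ee_rot: [0.0, -0.09, 0.996, -0.001]
force: [1.3, -4.2, 2.5]
grip_width: 0.154
grip_force: 79.4
time_s: 6.78
eef_pos: [489.2, 224.1, 115.5]
ee_rot: [0.0, -0.091, 0.996, -0.001]
force: [0.8, -4.0, 1.6]
grip_width: 0.16
grip_force: 80.0
orange [(array([187.2, 223.6]), np.int32(9), array([535.7, 171.8,  11.5])), (array([180.8, 231.6]), np.int32(11), array([513.4, 189.3,  11.7])), (array([190.2, 240.2]), np.int32(12), array([489.5, 162.9,  12. ])), (array([191.5, 250.2]), np.int32(24), array([462. , 147.2,  82.9]))]
stubs [(array([215.6, 145.1]), 0.27, array([742.9,  87.2,  70.7]))]
```

View pics/t1.png

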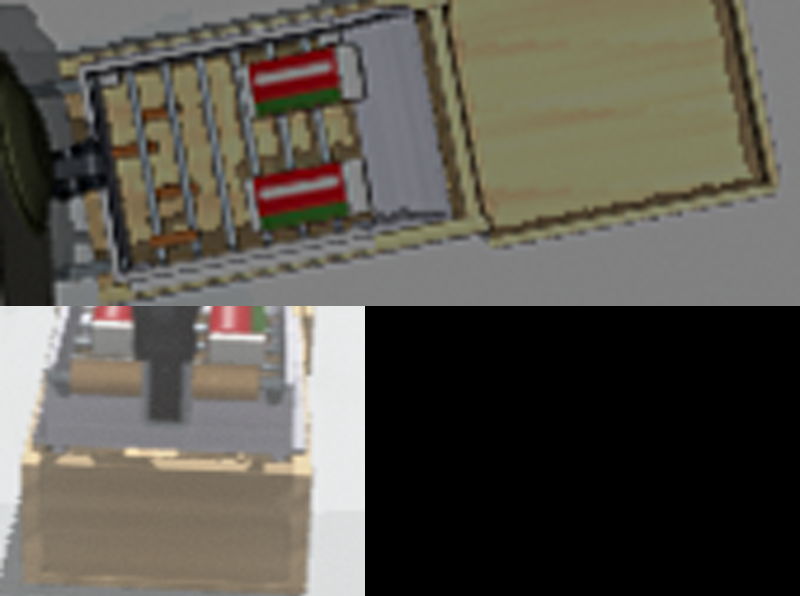

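The view and depth agree: three stubs are on the bin floor (z ≈ 12). The fourth, at crop (172,240), is still on the rods (z ≈ 83). Both erasers are in the basket. A few more strokes.

```bash
python3 -m jog '[{"tx":0,"ty":-26,"tz":0,"ax":0,"ay":0,"az":0,"jaw":1},{"tx":0,"ty":-26,"tz":0,"ax":0,"ay":0,"az":0,"jaw":1},{"tx":0,"ty":27,"tz":0,"ax":0,"ay":0,"az":0,"jaw":1},{"tx":0,"ty":27,"tz":0,"ax":0,"ay":0,"az":0,"jaw":1},{"tx":0,"ty":-27,"tz":0,"ax":0,"ay":0,"az":0,"jaw":1}]'
python3 -m jog '[{"tx":0,"ty":-27,"tz":0,"ax":0,"ay":0,"az":0,"jaw":1},{"tx":0,"ty":27,"tz":0,"ax":0,"ay":0,"az":0,"jaw":1},{"tx":0,"ty":27,"tz":0,"ax":0,"ay":0,"az":0,"jaw":1},{"tx":0,"ty":-1,"tz":0,"ax":0,"ay":0,"az":0,"jaw":1}]'
python3 look.py t2.png
```

```text
time_s: 7.55
eef_pos: [492.9, 202.3, 115.6]
ee_rot: [0.0, -0.093, 0.996, 0.001]
force: [-1.3, 4.6, 3.9]
grip_width: 0.156
grip_force: 81.9
time_s: 8.05
eef_pos: [488.5, 226.7, 115.6]
ee_rot: [0.0, -0.092, 0.996, 0.001]
force: [-0.8, 5.8, 5.0]
grip_width: 0.15
grip_force: 82.9
orange [(array([186.1, 223.8]), np.int32(11), array([534.9, 174.6,  13.3])), (array([180.3, 231.7]), np.int32(9), array([513.2, 190. ,  14.6])), (array([186.2, 230.6]), np.int32(5), array([516.1, 173.9,  14.6])), (array([189.5, 240.5]), np.int32(8), array([488.8, 164.7,  13.4]))]
stubs []
```

View pics/t2.png

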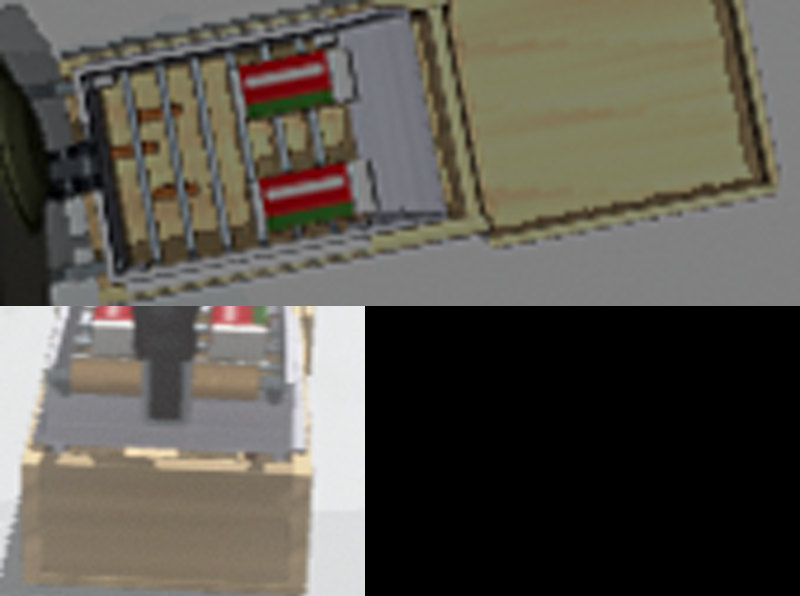

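```bash
python3 -m jog '[{"tx":0,"ty":-10,"tz":0,"ax":0,"ay":0,"az":0,"jaw":1},{"tx":0,"ty":-13,"tz":0,"ax":0,"ay":0,"az":0,"jaw":1},{"tx":0,"ty":-13,"tz":0,"ax":0,"ay":0,"az":0,"jaw":1},{"tx":0,"ty":-13,"tz":0,"ax":0,"ay":0,"az":0,"jaw":1},{"tx":0,"ty":-5,"tz":0,"ax":0,"ay":0,"az":0,"jaw":1}]'
python3 -m jog '[{"tx":0,"ty":-1,"tz":0,"ax":0,"ay":0,"az":0,"jaw":1}]'
python3 look.py t3.png
```

```text
time_s: 8.82
eef_pos: [498.2, 172.7, 115.6]
ee_rot: [-0.0, -0.091, 0.996, 0.001]
force: [-7.8, 22.8, 8.7]
grip_width: 0.157
grip_force: 83.5
time_s: 8.95
eef_pos: [498.0, 172.8, 115.6]
ee_rot: [-0.0, -0.091, 0.996, 0.002]
force: [-4.5, 15.3, 6.2]
grip_width: 0.153
grip_force: 83.1
orange [(array([192.5, 239.8]), np.int32(13), array([490.6, 156.6,  12.2]))]
stubs []
```

View pics/t3.png

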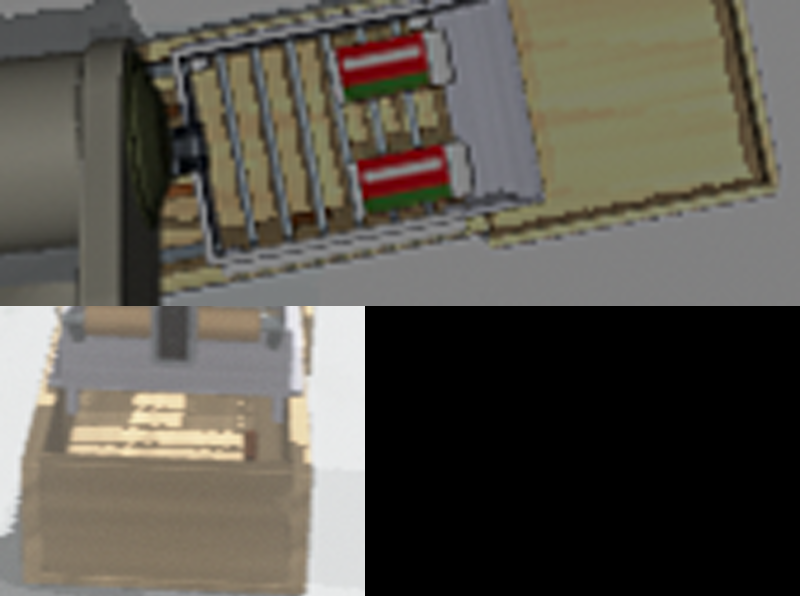

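No stub is left on the visible rods, and both erasers are in the basket at crop (385,65) and (405,178). The basket is against the front stop. I start tipping along the arc about the wall edge.

```bash
python3 -m jog '[{"tx":0,"ty":-6.1,"tz":-15.5,"ax":0,"ay":0,"az":0,"jaw":1},{"tx":0,"ty":-7.4,"tz":-14.8,"ax":0,"ay":0,"az":0,"jaw":1},{"tx":0,"ty":-8.7,"tz":-14.2,"ax":0,"ay":0,"az":0,"jaw":1},{"tx":0,"ty":-9.9,"tz":-13.3,"ax":0,"ay":0,"az":0,"jaw":1},{"tx":0,"ty":-11,"tz":-12.5,"ax":0,"ay":0,"az":0,"jaw":1}]'
python3 -m jog '[{"tx":0,"ty":-12,"tz":-11.4,"ax":0,"ay":0,"az":0,"jaw":1},{"tx":0,"ty":-13,"tz":-10.3,"ax":0,"ay":0,"az":0,"jaw":1}]'
cat > look2.py <<'E'
from h import *
import sys
o,_=tool();print("tcp",o)
c=capture("top");im=cv2.resize(c["color"][185:270,150:310],(560,297),interpolation=cv2.INTER_CUBIC);d=capture("side")
sd=cv2.resize(d["color"][170:335,215:355],(480,566),interpolation=cv2.INTER_CUBIC)[:566]
im2=np.vstack([im,np.zeros((269,560,3),np.uint8)])[:, :320] if 0 else im
L=np.zeros((566,320,3),np.uint8);t=cv2.resize(np.rot90(c["color"][185:270,150:310]),(300,564),interpolation=cv2.INTER_CUBIC);L[:564,:300]=t
save(c,sys.argv[1],np.hstack([L,sd]))
E
python3 look2.py p1.png
```

```text
time_s: 9.72
eef_pos: [506.1, 129.9, 186.4]
ee_rot: [0.0, -0.092, 0.996, 0.001]
force: [-1.9, 7.5, 4.9]
grip_width: 0.156
grip_force: 83.0
time_s: 9.98
eef_pos: [510.9, 105.2, 208.5]
ee_rot: [0.001, -0.092, 0.996, 0.001]
force: [-1.4, 7.2, 7.4]
grip_width: 0.154
grip_force: 83.1
tcp [510.85652953 105.15977612 208.49159053]
```

View pics/p1.png

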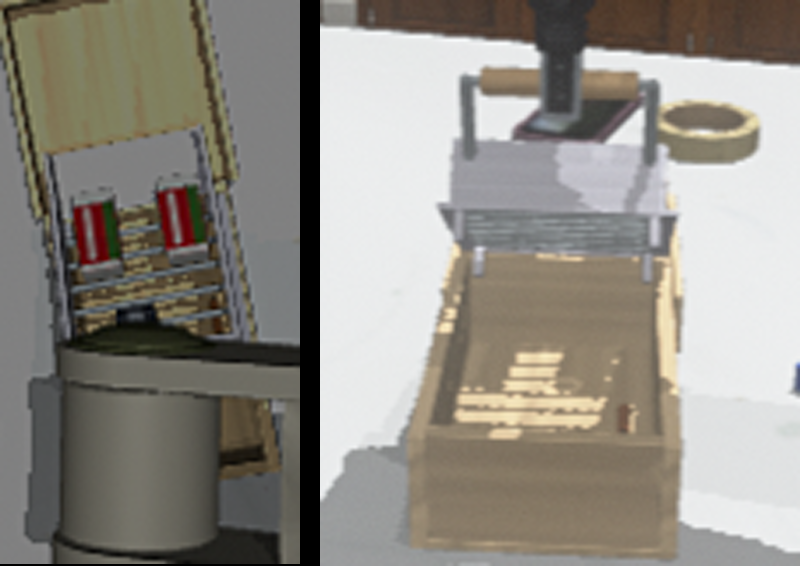

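At about 35° tilt the erasers are still in the basket and one stub shows on the bin floor at side-crop (624,418). I check whether that is the fourth stub and whether the others are just hidden behind the rear wall.

```bash
python3 - <<'E'
from h import *
np.set_printoptions(precision=1,suppress=True)
for n in("side","top"):
    c=capture(n);h=cv2.cvtColor(c["color"],cv2.COLOR_RGB2HSV)
    m=cv2.inRange(h,(3,110,40),(15,255,255));k,l,st,ce=cv2.connectedComponentsWithStats(m)
    for i in range(1,k):
        p=at_depth(c,ce[i])
        if st[i][4]>2 and 420<p[0]<600 and -20<p[1]<210 and p[2]<260: print(n,ce[i],st[i][4],p)
    if n=="side":
        o=np.linalg.inv(c["camera_from_world"])[:3,3]
        for q in((535,175,10),(513,190,10),(489,164,10),(465,150,10)):
            q=np.array(q,float);w=np.array([495,197,70.]);print("cam",o,"height of ray over rear wall:",q[2]+(o-q)[2]*(202-q[1])/(o-q)[1])
E
```

```text
cam [352.2 800.3 470.4] height of ray over rear wall: 29.8779883836906
cam [352.2 800.3 470.4] height of ray over rear wall: 19.051799382844976
cam [352.2 800.3 470.4] height of ray over rear wall: 37.49278955153244
cam [352.2 800.3 470.4] height of ray over rear wall: 46.81177591084666
top [245.  205.7] 3 [576.6   6.  103.5]
top [238.5 215. ] 4 [551.3  21.6 119.5]
top [245.5 214. ] 4 [554.9   4.7 104.4]
top [241.5 231. ] 4 [514.7  21.8   7.8]
top [248. 230.] 3 [517.3   3.6  11.4]
top [244.5 239. ] 4 [490.1   6.4 115.3]
top [250.5 238. ] 4 [492.8  -8.4 105.7]
top [217.5 246. ] 10 [473.4  87.5  12.6]
top [223.5 245. ] 6 [476.2  71.2  10.8]
```

The top camera shows the fourth stub on the bin floor at (474,80, z≈12), and the geometry shows the rear wall hides the other three from the side camera. All four are through, so I carry on tipping.

```bash
python3 -m jog '[{"tx":0,"ty":-13.9,"tz":-9.2,"ax":0,"ay":0,"az":0,"jaw":1},{"tx":0,"ty":-14.6,"tz":-7.9,"ax":0,"ay":0,"az":0,"jaw":1},{"tx":0,"ty":-15.2,"tz":-6.6,"ax":0,"ay":0,"az":0,"jaw":1},{"tx":0,"ty":-15.7,"tz":-5.3,"ax":0,"ay":0,"az":0,"jaw":1},{"tx":0,"ty":-16.2,"tz":-3.4,"ax":0,"ay":0,"az":0,"jaw":1}]'
python3 -m jog '[{"tx":0,"ty":-10,"tz":-1.5,"ax":0,"ay":0,"az":0,"jaw":1},{"tx":0,"ty":-10,"tz":-0.5,"ax":0,"ay":0,"az":0,"jaw":1},{"tx":0,"ty":-10,"tz":0,"ax":0,"ay":0,"az":0,"jaw":1},{"tx":0,"ty":0,"tz":0,"ax":0,"ay":0,"az":0,"jaw":1}]'
cat > e.py <<'E'
from h import *
np.set_printoptions(precision=1,suppress=True)
for n in("side","top"):
    c=capture(n)
    for q in("eraser_0","front_lugs","handle"): print(n,q,[(np.array(e["centre"]),round(e["conf"],2),at_depth(c,e["centre"])) for e in find_in(q,n)[:7]])
E
python3 e.py
```

```text
time_s: 10.8
eef_pos: [525.5, 29.8, 242.2]
ee_rot: [0.002, -0.092, 0.996, -0.0]
force: [-0.5, 4.1, 15.2]
grip_width: 0.153
grip_force: 83.9
time_s: 11.3
eef_pos: [531.6, -0.8, 245.1]
ee_rot: [0.004, -0.091, 0.996, -0.002]
force: [-0.6, 1.4, 22.2]
grip_width: 0.153
grip_force: 84.6
side eraser_0 [(array([196.5, 250.7]), 0.78, array([752.7, -14.8,  19.5])), (array([190. , 310.8]), 0.74, array([662.3, 212.1,  18.2])), (array([236.3, 362.3]), 0.67, array([534.2, 319. ,  18.7])), (array([370.4, 285.7]), 0.62, array([341.2,  29.7,  14.4])), (array([272.9, 240.4]), 0.58, array([572.8, -49.3,  53.5]))]
side front_lugs [(array([285.4, 199.5]), 0.95, array([ 636.2, -453.9,    9.7]))]
side handle [(array([280.2, 161.6]), 0.77, array([543.7,   8.9, 260. ]))]
top eraser_0 [(array([260.3, 143.6]), 0.84, array([757.5, -30.9,  19.3])), (array([282.8, 231.5]), 0.81, array([511.6, -92.2,  43.2])), (array([279.8, 207.6]), 0.69, array([576.8, -84.4,  37.8])), (array([247.9, 293.3]), 0.68, array([387.6, -27.1, 537.4])), (array([139.6, 222.2]), 0.5, array([539.4, 301.1,  21.3])), (array([180.9, 173. ]), 0.5, array([675.5, 189.1,  20.6]))]
top front_lugs [(array([241.8, 242.8]), 0.66, array([478.8,   6.2, 216.7]))]
top handle []
```

```bash
python3 -m jog '[{"tx":0,"ty":-8,"tz":-1.5,"ax":0,"ay":0,"az":0,"jaw":1},{"tx":0,"ty":-8,"tz":0,"ax":0,"ay":0,"az":0,"jaw":1},{"tx":0,"ty":0,"tz":0,"ax":0,"ay":0,"az":0,"jaw":1},{"tx":0,"ty":0,"tz":0,"ax":0,"ay":0,"az":0,"jaw":1}]'
python3 e.py; python3 look2.py p2.png
```

```text
time_s: 12.2
eef_pos: [533.9, -16.1, 245.2]
ee_rot: [0.002, -0.091, 0.996, -0.001]
force: [2.5, 0.1, 12.3]
grip_width: 0.155
grip_force: 83.9
side eraser_0 [(array([190.1, 311.6]), 0.9, array([661. , 214.5,  18.3])), (array([198.9, 247.5]), 0.84, array([753.9, -31.3,  20. ])), (array([234.5, 361.3]), 0.59, array([537.5, 318. ,  19.1])), (array([369.8, 284.8]), 0.57, array([342.6,  30.2,  16.6]))]
side front_lugs [(array([283.7, 190.5]), 0.84, array([531. ,  27.9, 205.6])), (array([289. , 203.4]), 0.57, array([ 616.8, -422.2,    9.2]))]
side handle [(array([281.5, 160.6]), 0.75, array([544.3,  -5.2, 258.6]))]
top eraser_0 [(array([283.4, 232.2]), 0.68, array([509.9, -93.9,  38.4])), (array([259., 143.]), 0.68, array([759.1, -27.3,  19.5])), (array([181.4, 176.3]), 0.6, array([666.5, 187.9,  19.2])), (array([284.7, 207.1]), 0.55, array([579. , -97.9,  27.6])), (array([140.2, 221. ]), 0.54, array([542.7, 299.6,  20.9]))]
top front_lugs [(array([243.6, 241.8]), 0.66, array([481.2,   2.2, 213. ]))]
top handle []
tcp [533.89838308 -16.04087096 245.15557963]
```

View pics/p2.png

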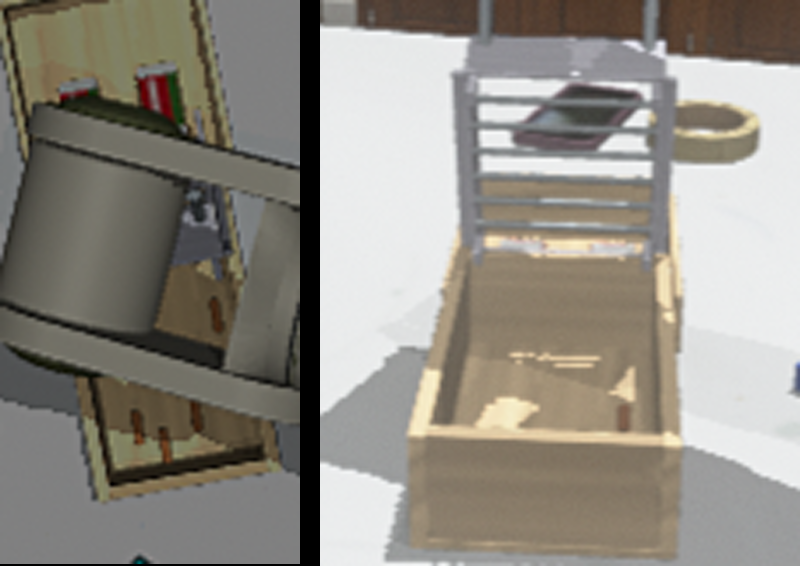

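The picture shows all four stubs on the bin floor (left view, around (137,427), (165,445), (197,415) and (216,315)). The erasers are in the tray but their rear ends still lean on the apron, so I tip a bit further to let them slip off.

```bash
python3 -m jog '[{"tx":0,"ty":-8,"tz":0.5,"ax":0,"ay":0,"az":0,"jaw":1},{"tx":0,"ty":-8,"tz":1,"ax":0,"ay":0,"az":0,"jaw":1},{"tx":0,"ty":-8,"tz":1,"ax":0,"ay":0,"az":0,"jaw":1},{"tx":0,"ty":0,"tz":0,"ax":0,"ay":0,"az":0,"jaw":1},{"tx":0,"ty":0,"tz":0,"ax":0,"ay":0,"az":0,"jaw":1}]'
cat > z.py <<'E'
from h import *
np.set_printoptions(precision=0,suppress=True)
# red/white/green eraser pixels in tray: height profile along stand x (top camera)
c=capture("top");h=cv2.cvtColor(c["color"],cv2.COLOR_RGB2HSV)
m=cv2.inRange(h,(0,120,60),(6,255,255))|cv2.inRange(h,(174,120,60),(180,255,255))|cv2.inRange(h,(45,120,30),(75,255,255))
u=np.array([.18,-.984]);P=[]
for v,q in zip(*np.nonzero(m)):
    p=at_depth(c,(q,v)); r=p[:2]-(513,93.5); P.append([r@u,r@(-u[1],u[0]),p[2]])
P=np.array(P);P=P[(P[:,0]>90)&(P[:,0]<290)&(abs(P[:,1])<80)]
for s in(1,-1):
    Q=P[P[:,1]*s>0];Q=Q[np.argsort(Q[:,0])];print(s,len(Q));print(Q[::max(1,len(Q)//14)])
E
python3 z.py
```

```text
time_s: 13.32
eef_pos: [538.2, -40.0, 242.3]
ee_rot: [0.002, -0.091, 0.996, -0.001]
force: [3.1, -2.6, 10.2]
grip_width: 0.157
grip_force: 83.6
1 0
[]
-1 2
[[182. -55. 504.]
 [193. -43.  35.]]
```

```bash
cat > zw.py <<'E'
from h import *
np.set_printoptions(precision=0,suppress=True)
o,r=tool();c=capture("wrist");m=c["mount"];h=cv2.cvtColor(c["color"],cv2.COLOR_RGB2HSV)
k=cv2.inRange(h,(0,120,60),(6,255,255))|cv2.inRange(h,(174,120,60),(180,255,255))|cv2.inRange(h,(45,120,30),(75,255,255))
u=np.array([.18,-.984]);P=[]
for v,q in zip(*np.nonzero(k)):
    z=c["depth"][v,q]
    if z<=0: continue
    w=np.array([q-c["cx"],v-c["cy"]]);n=np.hypot(*w);t=n/c["fx"]
    p=o+r.apply(m[:3,:3]@(z*np.array([np.tan(t)*w[0]/n,-np.tan(t)*w[1]/n,-1]))+m[:3,3])
    a=p[:2]-(513,93.5);P.append([a@u,a@(-u[1],u[0]),p[2]])
P=np.array(P);P=P[(P[:,0]>80)&(P[:,0]<290)&(abs(P[:,1])<80)&(P[:,2]<120)]
for s in(1,-1):
    Q=P[P[:,1]*s>0];Q=Q[np.argsort(Q[:,0])];print(s,len(Q));print(Q[::max(1,len(Q)//12)])
E
python3 zw.py; python3 -c "
from h import *
print([ (e['centre'],e['conf']) for e in find_in('eraser_0','wrist')])"
```

```text
1 579
[[150.  17.  46.]
 [160.  27.  46.]
 [163.  43.  45.]
 [166.  28.  43.]
 [168.  43.  41.]
 [172.  28.  40.]
 [175.  22.  39.]
 [178.  33.  37.]
 [181.  24.  36.]
 [184.  20.  36.]
 [187.  27.  32.]
 [191.  48.  30.]
 [194.  43.  29.]]
-1 736
[[152. -15.  50.]
 [155. -18.  49.]
 [158. -40.  45.]
 [161. -18.  47.]
 [165. -20.  43.]
 [169. -43.  43.]
 [172. -33.  41.]
 [176. -39.  38.]
 [179. -40.  35.]
 [183. -17.  37.]
 [187. -20.  33.]
 [190. -19.  30.]
 [195. -33.  29.]]
[([355.1, 23.8], 0.65), ([247.3, 203.9], 0.62), ([511.9, 225.5], 0.6), ([424.5, 292.3], 0.6), ([250.3, 147.8], 0.58)]
```

The erasers lie sloped at about 25°, with only their rear edges on the apron's lip. A little more tilt withdraws the lip from under them.

```bash
python3 -m jog '[{"tx":0,"ty":-8,"tz":1,"ax":0,"ay":0,"az":0,"jaw":1},{"tx":0,"ty":-8,"tz":2,"ax":0,"ay":0,"az":0,"jaw":1},{"tx":0,"ty":0,"tz":0,"ax":0,"ay":0,"az":0,"jaw":1},{"tx":0,"ty":0,"tz":0,"ax":0,"ay":0,"az":0,"jaw":1}]'; python3 zw.py
```

```text
time_s: 13.98
eef_pos: [541.0, -55.7, 238.8]
ee_rot: [0.002, -0.091, 0.996, -0.001]
force: [3.9, -2.0, 7.9]
grip_width: 0.158
grip_force: 83.2
1 307
[[162.  17.  33.]
 [174.  43.  38.]
 [176.  46.  36.]
 [178.  34.  37.]
 [179.  43.  34.]
 [181.  20.  33.]
 [182.  30.  33.]
 [184.  43.  31.]
 [185.  22.  33.]
 [187.  18.  28.]
 [188.  42.  30.]
 [190.  23.  30.]
 [192.  34.  28.]]
-1 786
[[149. -15.  45.]
 [153. -16.  45.]
 [156. -41.  43.]
 [159. -18.  42.]
 [164. -38.  41.]
 [167. -41.  39.]
 [170. -21.  39.]
 [173. -20.  36.]
 [178. -39.  35.]
 [181. -33.  33.]
 [185. -40.  33.]
 [189. -16.  32.]
 [194. -28.  29.]]
```

```bash
python3 -m jog '[{"tx":0,"ty":-8,"tz":2,"ax":0,"ay":0,"az":0,"jaw":1},{"tx":0,"ty":-8,"tz":2.5,"ax":0,"ay":0,"az":0,"jaw":1},{"tx":0,"ty":-8,"tz":3.5,"ax":0,"ay":0,"az":0,"jaw":1},{"tx":0,"ty":0,"tz":0,"ax":0,"ay":0,"az":0,"jaw":1},{"tx":0,"ty":0,"tz":0,"ax":0,"ay":0,"az":0,"jaw":1}]'; python3 zw.py
```

```text
time_s: 14.65
eef_pos: [545.4, -79.5, 230.9]
ee_rot: [0.002, -0.091, 0.996, -0.002]
force: [4.6, -2.6, 7.0]
grip_width: 0.157
grip_force: 83.1
1 256
[[139.  45.  24.]
 [140.  48.  25.]
 [141.  48.  26.]
 [142.  44.  26.]
 [144.  34.  24.]
 [145.  28.  24.]
 [146.  24.  25.]
 [147.  23.  27.]
 [149.  48.  25.]
 [150.  45.  26.]
 [151.  43.  26.]
 [153.  32.  25.]
 [158.  20.  25.]]
-1 810
[[141. -21.  25.]
 [144. -42.  26.]
 [149. -19.  26.]
 [154. -20.  25.]
 [158. -16.  25.]
 [161. -39.  25.]
 [166. -21.  26.]
 [169. -29.  28.]
 [173. -17.  25.]
 [176. -35.  25.]
 [181. -31.  27.]
 [184. -34.  25.]
 [187. -15.  23.]]
```

Both erasers now lie flat in the tray (tops at z ≈ 25–26). I bring the basket back along the same arc.

```bash
python3 -m jog '[{"tx":0,"ty":8,"tz":-3.5,"ax":0,"ay":0,"az":0,"jaw":1},{"tx":0,"ty":8,"tz":-2.5,"ax":0,"ay":0,"az":0,"jaw":1},{"tx":0,"ty":8,"tz":-2,"ax":0,"ay":0,"az":0,"jaw":1},{"tx":0,"ty":8,"tz":-2,"ax":0,"ay":0,"az":0,"jaw":1},{"tx":0,"ty":8,"tz":-1,"ax":0,"ay":0,"az":0,"jaw":1}]'
python3 -m jog '[{"tx":0,"ty":8,"tz":-1,"ax":0,"ay":0,"az":0,"jaw":1},{"tx":0,"ty":8,"tz":-1,"ax":0,"ay":0,"az":0,"jaw":1},{"tx":0,"ty":8,"tz":-0.5,"ax":0,"ay":0,"az":0,"jaw":1},{"tx":0,"ty":8,"tz":0,"ax":0,"ay":0,"az":0,"jaw":1},{"tx":0,"ty":8,"tz":1.5,"ax":0,"ay":0,"az":0,"jaw":1}]'
python3 -m jog '[{"tx":0,"ty":10,"tz":0,"ax":0,"ay":0,"az":0,"jaw":1},{"tx":0,"ty":10,"tz":0.5,"ax":0,"ay":0,"az":0,"jaw":1},{"tx":0,"ty":10,"tz":1.5,"ax":0,"ay":0,"az":0,"jaw":1}]'; python3 zw.py
```

```text
time_s: 15.32
eef_pos: [538.2, -39.7, 242.4]
ee_rot: [0.002, -0.091, 0.996, -0.002]
force: [1.8, -2.7, 12.6]
grip_width: 0.154
grip_force: 83.5
time_s: 15.95
eef_pos: [531.3, -0.1, 245.2]
ee_rot: [0.003, -0.091, 0.996, -0.002]
force: [-2.0, 0.2, 27.6]
grip_width: 0.155
grip_force: 85.0
time_s: 16.32
eef_pos: [525.4, 30.2, 242.1]
ee_rot: [0.003, -0.091, 0.996, -0.0]
force: [-1.4, 3.5, 15.6]
grip_width: 0.158
grip_force: 84.1
1 409
[[159.  30.  27.]
 [162.  43.  25.]
 [164.  29.  26.]
 [166.  24.  25.]
 [169.  24.  25.]
 [171.  19.  25.]
 [173.  35.  26.]
 [176.  29.  24.]
 [178.  18.  14.]
 [180.  21.  25.]
 [182.  18.  17.]
 [185.  33.  26.]
 [187.  42.  24.]]
-1 435
[[159. -16.  27.]
 [161. -31.  27.]
 [164. -40.  25.]
 [166. -21.  25.]
 [168. -42.  26.]
 [171. -15.  26.]
 [173. -43.  26.]
 [176. -15.  26.]
 [178. -15.  26.]
 [181. -16.  26.]
 [183. -43.  25.]
 [185. -18.  26.]
 [187. -28.  25.]]
```

Erasers are flat and stable in the tray. I continue lowering.

```bash
python3 -m jog '[{"tx":0,"ty":16.2,"tz":3.4,"ax":0,"ay":0,"az":0,"jaw":1},{"tx":0,"ty":15.7,"tz":5.3,"ax":0,"ay":0,"az":0,"jaw":1},{"tx":0,"ty":15.2,"tz":6.6,"ax":0,"ay":0,"az":0,"jaw":1},{"tx":0,"ty":14.6,"tz":7.9,"ax":0,"ay":0,"az":0,"jaw":1},{"tx":0,"ty":13.9,"tz":9.2,"ax":0,"ay":0,"az":0,"jaw":1}]'
python3 -m jog '[{"tx":0,"ty":13,"tz":10.3,"ax":0,"ay":0,"az":0,"jaw":1},{"tx":0,"ty":12,"tz":11.4,"ax":0,"ay":0,"az":0,"jaw":1},{"tx":0,"ty":11,"tz":12.5,"ax":0,"ay":0,"az":0,"jaw":1},{"tx":0,"ty":9.9,"tz":13.3,"ax":0,"ay":0,"az":0,"jaw":1},{"tx":0,"ty":8.7,"tz":14.2,"ax":0,"ay":0,"az":0,"jaw":1}]'
```

```text
time_s: 17.0
eef_pos: [511.2, 106.3, 209.0]
ee_rot: [0.002, -0.092, 0.996, 0.001]
force: [-1.6, 10.6, 12.9]
grip_width: 0.159
grip_force: 83.9
time_s: 17.62
eef_pos: [500.6, 161.4, 146.2]
ee_rot: [0.001, -0.092, 0.996, 0.003]
force: [-3.5, 19.9, 9.0]
grip_width: 0.156
grip_force: 83.4
```

```bash
python3 -m jog '[{"tx":0,"ty":9,"tz":10,"ax":0,"ay":0,"az":0,"jaw":1},{"tx":0,"ty":5,"tz":10,"ax":0,"ay":0,"az":0,"jaw":1},{"tx":0,"ty":2,"tz":7,"ax":0,"ay":0,"az":0,"jaw":1},{"tx":0,"ty":1,"tz":3,"ax":0,"ay":0,"az":0,"jaw":1},{"tx":0,"ty":3,"tz":0,"ax":0,"ay":0,"az":0,"jaw":1}]'
```

```text
time_s: 18.25
eef_pos: [497.6, 177.8, 115.8]
ee_rot: [0.0, -0.091, 0.996, -0.0]
force: [0.8, -1.7, -2.7]
grip_width: 0.161
grip_force: 82.2
```

```bash
python3 -m jog '[{"tx":0,"ty":0,"tz":0.5,"ax":0,"ay":0,"az":0,"jaw":-0.3},{"tx":0,"ty":0,"tz":0,"ax":0,"ay":0,"az":0,"jaw":-0.3},{"tx":0,"ty":0,"tz":0,"ax":0,"ay":0,"az":0,"jaw":-0.3},{"tx":0,"ty":0,"tz":0,"ax":0,"ay":0,"az":0,"jaw":-0.3},{"tx":0,"ty":0,"tz":-10,"ax":0,"ay":0,"az":0,"jaw":-0.3}]'
python3 -m jog '[{"tx":0,"ty":0,"tz":-30,"ax":0,"ay":0,"az":0,"jaw":-0.3},{"tx":0,"ty":0,"tz":-40,"ax":0,"ay":0,"az":0,"jaw":-0.3},{"tx":0,"ty":40,"tz":-40,"ax":0,"ay":0,"az":0,"jaw":-0.3},{"tx":0,"ty":60,"tz":0,"ax":0,"ay":0,"az":0,"jaw":-0.3},{"tx":0,"ty":60,"tz":0,"ax":0,"ay":0,"az":0,"jaw":-0.3}]'
python3 look2.py p3.png
python3 - <<'E'
from h import *
np.set_printoptions(precision=1,suppress=True)
for n in("top","side"):
    c=capture(n)
    for q in("handle","front_lugs","ink_bottle","tape_roll","phone"): print(n,q,[(np.array(e["centre"]),at_depth(c,e["centre"])) for e in place_of(q,n)[:1]])
E
```

```text
time_s: 18.88
eef_pos: [496.9, 178.4, 125.0]
ee_rot: [-0.001, -0.091, 0.996, -0.0]
force: [0.1, 0.2, 0.2]
grip_width: 0.649
grip_force: 0.0
time_s: 19.5
eef_pos: [467.8, 337.4, 236.5]
ee_rot: [0.001, -0.091, 0.996, 0.0]
force: [1.2, 0.6, -0.0]
grip_width: 0.652
grip_force: 0.0
tcp [467.80672194 337.37858134 236.50784089]
top handle [(array([175.6, 236.6]), array([496.2, 177.8, 139.5]))]
top front_lugs [(array([248. , 223.7]), array([534.7,   3.6,  11.5]))]
top ink_bottle [(array([218.4, 144.8]), array([744.3,  80.1,  67.6]))]
top tape_roll [(array([400.2, 239.3]), array([ 490.3, -419.2,   -1.3]))]
top phone [(array([403.5, 193.5]), array([ 617.2, -428.5,   10.2]))]
side handle [(array([280.9, 259. ]), array([497.4, 185.4, 135.1]))]
side front_lugs [(array([285.2, 243.8]), array([531.9,   0.2,  73.1]))]
side ink_bottle [(array([176.6, 282.9]), array([736.4, 120.5,  12.4]))]
side tape_roll [(array([326.2, 212.3]), array([ 488.2, -363.1,   14.4]))]
side phone [(array([290.3, 204. ]), array([445.3, 363.1, 304.8]))]
```

View pics/p3.png

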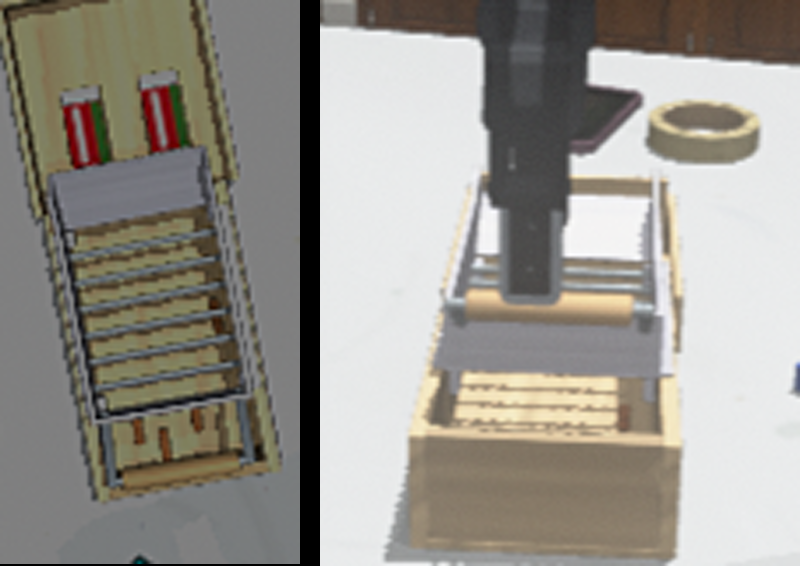

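The final picture shows the basket level on the bin, empty and released. Both erasers lie in the tray at (83,125) and (163,110). Three stubs are visible in the bin at (137–197, 415–445) and the fourth at (215,315). The bystanders have not moved, so I hand in.

```bash
python3 -c "
from rig import finish_job
print(finish_job())"
```

```text
the job is handed in; nothing more can be done
None
```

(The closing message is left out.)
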